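Put the microscope eyepieces away in their wells

TASK

Slide the clear dust cover of the eyepiece station fully open, slide the three upright eyepieces one by one along the deck, without lifting or knocking them over, so that each drops into the well that matches its size (narrowest eyepiece in the narrowest well, widest in the widest), then slide the cover fully shut over them. Leave the bottle, screwdriver and cardboard box alone.

Things in the scene. Friction and masses are not known exactly. Their poses are not given: they have to be found in the camera images.
- eyepiece_small_center (a point): centre of the small eyepiece: a black upright cylinder with knurled ring and thin chrome band, 56 mm in diameter and 60 mm high, about 207 g; this point is on its axis, 30 mm above its underside, z axis up. It starts standing on the station's grey deck, in a row of three eyepieces roughly 98 mm apart, in any order. Pushed low down it slides without tipping
- eyepiece_medium_center (a point): centre of the medium eyepiece: a black upright cylinder with knurled ring and thin chrome band, 65 mm in diameter and 60 mm high, about 279 g; this point is on its axis, 30 mm above its underside, z axis up. It starts standing on the station's grey deck, in a row of three eyepieces roughly 98 mm apart, in any order. Pushed low down it slides without tipping
- eyepiece_large_center (a point): centre of the large eyepiece: a black upright cylinder with knurled ring and thin chrome band, 74 mm in diameter and 60 mm high, about 361 g; this point is on its axis, 30 mm above its underside, z axis up. It starts standing on the station's grey deck, in a row of three eyepieces roughly 98 mm apart, in any order. Pushed low down it slides without tipping
- well_small_mouth (a point): centre of the mouth of the small well, level with the deck: a round blind bore 66 mm in diameter, 15 mm deep, with a 3 mm bevel at the rim, in the cream block whose top is flush with the deck (no step). A seated eyepiece stands on its floor and its top is 45 mm above the deck. An eyepiece tips in over the near rim and settles as it is pushed on to the centre. The three wells lie in a row 98 mm apart, in any order.
- well_medium_mouth (a point): centre of the mouth of the medium well, level with the deck: a round blind bore 75 mm in diameter, 15 mm deep, with a 3 mm bevel at the rim, in the cream block whose top is flush with the deck (no step). A seated eyepiece stands on its floor and its top is 45 mm above the deck. An eyepiece tips in over the near rim and settles as it is pushed on to the centre. The three wells lie in a row 98 mm apart, in any order.
- well_large_mouth (a point): centre of the mouth of the large well, level with the deck: a round blind bore 84 mm in diameter, 15 mm deep, with a 3 mm bevel at the rim, in the cream block whose top is flush with the deck (no step). A seated eyepiece stands on its floor and its top is 45 mm above the deck. An eyepiece tips in over the near rim and settles as it is pushed on to the centre. The three wells lie in a row 98 mm apart, in any order.
- station: storage station, fixed (place, yaw vary). Origin at table level; x runs along the rows, y from the parked eyepieces to the wells. Smooth grey deck 45 mm above the table, 294 mm wide, y = -242 to +297 mm. Eyepieces parked near y = -170; wells at y = +100, x = -98, 0, +98; clear deck between. Side rails on posts, top 49 mm above the deck, 12 mm wide, at x = +-147 to 159 from y = +47 on
- cover (a joint): clear dust cover: 5 mm plate, 318 x 112 mm, underside 49.5 mm above the deck (seated eyepieces pass under it, standing ones do not). Slides along the station's +y: 0 m = fully shut over the wells, 0.13 m = fully open; wells quite clear from 0.11. Starts shut or up to 0.025 open. About 3 N moves it; it stays where left; stops at both ends
- cover_fin (a point): centre of the cover's aluminium grip fin, an upright plate 90 mm along the station's x, 12 mm thick in y, standing 30 mm above the cover's top (its top 84.5 mm above the deck, this point 69.5 mm above the deck); when shut it is at y = +55 mm of the station and it travels with the cover
- cleaner: bystander: white bottle, 52 mm in diameter, 120 mm high, standing beyond the station; origin under its centre
- driver: bystander: screwdriver lying beyond the station; origin on the tool, at table level
- tissue_box: bystander: plain brown cardboard box 110 x 200 x 70 mm to the right of the station; origin under its centre
Mind the look-alikes: they are no part of the job. Leave any orange look-alike of the part that bears eyepiece_large_center alone.

How it is judged:
By the outcome, as a careful person would: the job done as asked, in the order asked, and still so for the second after the job is handed in, with the robot touching nothing.
It also fails if it takes over 72 s, if anything falls off the work surface, if the arm or the gripper's body presses on something with over 40 N, if the wrist force passes 120 N, or if a joint passes its speed limit or range.

ROBOT

A 7-joint arm with a two-finger parallel gripper is mounted at the origin on the work surface. World frame = base frame: x ahead of the robot, y to its left, z up, the work surface at z = 0. Lengths are in m, angles in rad, forces in N, time in s.
With the tool pointing down it reaches from about 0.35 to 0.9 m from the base axis. Payload 7.2 kg.
Tool frame: the origin (TCP) lies at the very end of the fingers, on their centre line; the grasp point (between the pads) lies 19 mm behind it; z points along the fingers, y is the line along which they close (so a half turn about z gives the same grasp; the last joint's range is limited). The gripper opens to 85 mm and grips with 20 to 120 N. Pads are 22 mm wide; open, the fingers measure 114 mm over their backs; the gripper's body (76 mm by 85 mm) begins 54 mm behind the grasp point. The pads swing forward as they close: fully open they stand 13 mm farther back than shut.
Start: joints at [1.146, 0.411, -0.013, 1.596, 0.006, 1.134, -0.082], TCP at [0.218, -0.586, 0.231] pointing down, gripper open.
Joint ranges: [-2.95, 2.95], [-0.29, 1.99], [-1.47, 1.44], [0.14, 2.54], [-1.03, 4.17], [0.13, 1.85], [-2.86, 2.86]. Speed limits (rad/s): [2.39, 2.39, 3.01, 3.01, 3.14, 3.14, 3.14].

INTERFACE

Orientations are given as a unit quaternion [w, x, y, z].
In Python, from workcell import ctrl gives the robot as it stands.
- The arm moves only by the tool apply_moves, never from a script. Its argument "plan" is a list that holds one entry, the list of rows, each a list of 4 numbers: the shift along the tool's x, y, z in cm, then the turn about the tool's z in degrees. In form: [[[dx, dy, dz, turn], ...]]. A call has 1 to 12 rows; each row is the pose to reach, as a shift and turn from the pose commanded when the call began, along the tool's axes at that moment; what a row does not reach only later rows make up. A row lasts 1/8 s, in which the tool goes at most 62.5 mm and 10.7 degrees, less where a joint would pass 70% of its speed; a pose out of reach is approached as far as the arm can. A call with a gripper value outside its range is refused whole. "jaw" is the opening, from 0 (shut) to 1 (fully open), set as the call begins (left out, the last holds). The fingers move at their own pace and stop on an object; "grip_force" is the grip in N (left out, the last holds). Time passes only in rows, so rows that repeat a pose let the fingers close. It gives the time, the measured TCP pose, the force, the opening and the grip force at its end, in the units of the state.
- ctrl.state(): the state, without advancing time (a new reading comes with each control period).
- ctrl.capture(name): name is "scene" or "side" or "wrist"; returns a dict with "img" (420x560x3 uint8, red, green, blue), "intrinsics" (3x3 intrinsics, pixels), "dist" ([k1, k2, p1, p2, k3] as OpenCV has them; the pictures are not rectified), "T" (4x4, takes a point from camera to world coordinates). Camera axes: x right, y down, z forward; pixel columns grow to the right and rows downward; lengths in m; the calibration is good to about 2 mm. A picture is of the moment at which its call begins. There is no depth.
- ctrl.hand_in(): hands the job in; it is judged then, once.
Trained networks look in a picture, given as the dict that the camera call returned (one of the last four; its "shot" number tells which), for a name from the list of things; names that differ only in an ending like _2 or _b are one class to them, and where a whole thing is asked for, a point or a joint stands for the part that bears it (a point fixed in the world has none). Each returns a list of dicts, best first, with "p" (0 to 1); they miss things now and then, are a little off and sometimes report something else, mostly with a low value. They report only what shows in the picture. A call takes as long as a camera call. They do not tell look-alikes from the thing itself.
- ctrl.boxes_of(picture, query): "pixel" ([column, row] in pixels, amid what is visible of it).
- ctrl.pinpoint(picture, query): "pixel" ([column, row] in pixels: a listed point, or the origin of a listed thing).
The state is a dict: "t": time; "joint_positions": joint angles; "joint_vel": joint speeds; "joint_efforts": joint torques, N m; "eef_pos": TCP position; "tool_rot": TCP orientation; "force": force on the tool from outside, world axes, zero at the start; "ft_torque": the same for the moment, N m; "opening": finger opening in m; "gripper_force": force on a finger pad.
Only numpy, scipy, OpenCV 4.12 (cv2) and the standard library are available. Lean on these libraries where they do the work, as an engineer would, in place of code of your own. Each camera call takes 0.05 s, during which the arm holds its last target. There are 200 camera calls.

## Working session

There is one attempt and no reset: what is moved stays moved. The work goes in short steps, Python scripts to look and compute and a tool call to move; the robot and the scene stay as the last step left them, time stands still between calls to the robot, and variables do not carry over. Pictures are saved under pics/ and viewed, at most 10 in all, crops included, and the job is handed in when it is done.

Besides the shell and the picture viewer there is one more tool, called after ">>>" in YAML: its name, and indented under it one key for each argument. apply_moves: Moves the arm, as the interface text tells. Its arguments: {"type":"object","properties":{"plan":{"type":"array","items":{"type":"array","items":{"type":"array","items":{"type":"number"}}}},"jaw":{"type":"number"},"grip_force":{"type":"number"}},"required":["plan"]}

```bash
ls; mkdir -p pics; cat > h.py <<'E'
import numpy as np, cv2, json
from workcell import ctrl
def ray(pic,px):
    u=cv2.undistortPoints(np.array([[px]],float),np.array(pic["intrinsics"]),np.array(pic["dist"]))[0,0]
    T=np.array(pic["T"]); return T[:3,3],T[:3,:3]@np.array([u[0],u[1],1])
def atz(pic,px,z):
    o,d=ray(pic,px); return o+d*(z-o[2])/d[2]
def save(pic,n): cv2.imwrite(f"pics/{n}.png",cv2.cvtColor(pic["img"],cv2.COLOR_RGB2BGR))
def proj(pic,P):
    T=np.linalg.inv(np.array(pic["T"])); r=cv2.Rodrigues(T[:3,:3])[0]
    return cv2.projectPoints(np.array(P,float).reshape(-1,3),r,T[:3,3],np.array(pic["intrinsics"]),np.array(pic["dist"]))[0][:,0]
E
python3 - <<'E'
from h import *
np.set_printoptions(precision=3,suppress=True)
print(ctrl.state())
Z={"eyepiece_small_center":.075,"eyepiece_medium_center":.075,"eyepiece_large_center":.075,"well_small_mouth":.045,"well_medium_mouth":.045,"well_large_mouth":.045,"cover_fin":.1145,"station":0,"cleaner":0,"tissue_box":0}
for c in ["scene","side"]:
    p=ctrl.capture(c); save(p,c); print(c,p["T"][:3])
    for q,z in Z.items():
        for r in ctrl.pinpoint(p,q)[:4]: print(q,np.round(r["p"],2),np.round(r["pixel"]),atz(p,r["pixel"],z)[:2])
E
```

```text
pics
{'t': 0.0, 'joint_positions': array([ 1.146,  0.412, -0.013,  1.597,  0.006,  1.134, -0.082]), 'joint_vel': array([ 0.003,  0.002, -0.   ,  0.   , -0.001, -0.   ,  0.001]), 'joint_efforts': array([ -0.   , -60.064,   0.683, -29.942,   0.014,   0.011,   0.   ]), 'eef_pos': array([ 0.218, -0.585,  0.23 ]), 'tool_rot': array([-0.001,  0.984,  0.177, -0.   ]), 'force': array([0.065, 0.839, 0.321]), 'ft_torque': array([-0.018, -0.061, -0.02 ]), 'gripper_force': 0.0, 'opening': 0.08526703557124438}
scene [[-0.226  0.782 -0.582  1.342]
 [ 0.974  0.174 -0.144  0.015]
 [-0.012 -0.599 -0.801  1.09 ]]
eyepiece_large_center 0.87 [279. 225.] [ 0.638 -0.17 ]
eyepiece_large_center 0.58 [224. 271.] [ 0.794 -0.265]
well_medium_mouth 0.73 [384. 244.] [0.619 0.091]
cover_fin 0.75 [373. 194.] [0.523 0.042]
station 0.88 [347. 219.] [ 0.528 -0.012]
cleaner 0.73 [274. 289.] [ 0.775 -0.151]
tissue_box 0.64 [192. 178.] [ 0.477 -0.465]
side [[-0.982 -0.142  0.124  0.491]
 [-0.189  0.725 -0.663  0.446]
 [ 0.004 -0.674 -0.738  0.821]]
eyepiece_medium_center 0.82 [352. 234.] [ 0.444 -0.18 ]
eyepiece_large_center 0.85 [220. 197.] [ 0.76  -0.234]
eyepiece_large_center 0.64 [263. 226.] [ 0.64  -0.164]
cover_fin 0.62 [297. 305.] [0.531 0.042]
station 0.89 [300. 312.] [ 0.53  -0.011]
cleaner 0.93 [209. 245.] [ 0.77  -0.145]
tissue_box 0.64 [347. 170.] [ 0.47  -0.471]
```

```bash
python3 -c "
import cv2
for n in ('scene','side'):
    i=cv2.imread(f'pics/{n}.png'); cv2.imwrite(f'pics/{n}2.png',cv2.resize(i[110:390,110:483] if n=='scene' else i[110:390,130:503],None,fx=2.14,fy=2.14,interpolation=cv2.INTER_CUBIC))"
```

```text
(no output)
```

View pics/scene2.png

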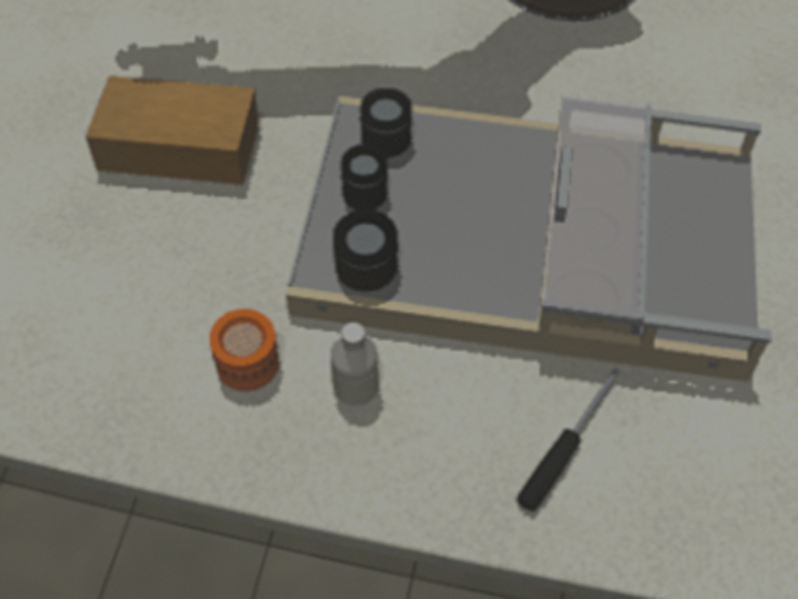

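View pics/side2.png

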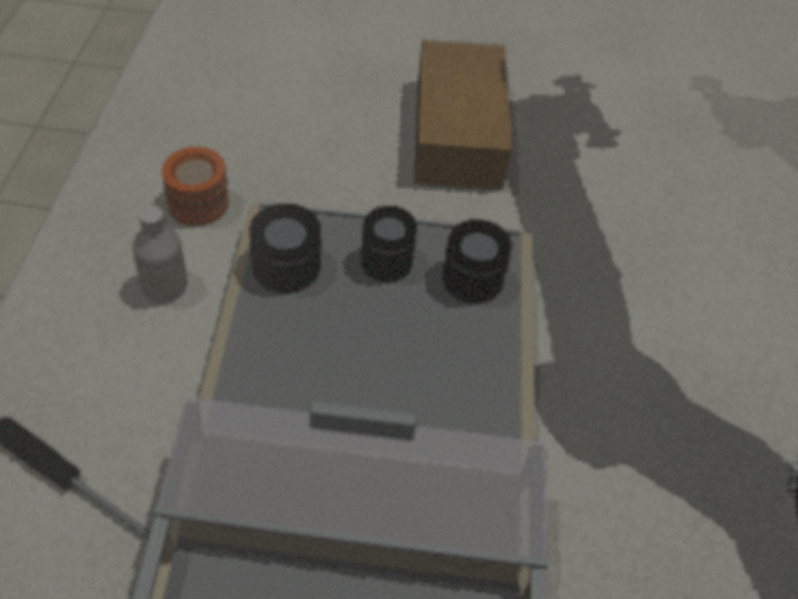

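The scene shows the medium eyepiece nearest the robot (crop 386,120), then the small (364,178) and the large (366,250). The orange look-alike is off the station. The cover is nearly shut, with its fin at crop (565,185). Next I'll work out the station's yaw and the move to the fin.

```bash
python3 - <<'E'
from h import *
np.set_printoptions(precision=4,suppress=True)
s=ctrl.capture("scene"); d=ctrl.capture("side")
f=lambda p,o,c,z: atz(p,np.array(c)/2.14+o,z)[:2]
S=np.array([110,110]);D=np.array([130,110])
A=f(s,S,(340,103),.045);B=f(s,S,(290,291),.045);A2=f(d,D,(531,236),.045);B2=f(d,D,(255,206),.045)
for a,b in((A,B),(A2,B2)): print(a,b,np.linalg.norm(b-a),np.degrees(np.arctan2(*(b-a)[::-1])))
for n,c in [("L",[(565,172)]),]: pass
# long sides
print("side far x edge", f(s,S,(290,291),.045),f(s,S,(540,325),.045), "near", f(s,S,(340,103),.045),f(s,S,(560,126),.045))
# fin top ends 
print("fin top", f(d,D,(312,405),.1295),f(d,D,(414,420),.1295), f(s,S,(570,148),.1295),f(s,S,(562,210),.1295))
for p,o in((s,"s"),(d,"d")):
    for q in("eyepiece_small_center","eyepiece_medium_center","eyepiece_large_center","cover_fin"):
        for r in ctrl.boxes_of(p,q)[:4]: print(o,q,np.round(r["p"],2),np.round(r["pixel"]),atz(p,r["pixel"],.1145 if 'fin' in q else .075)[:2])
E
```

```text
[ 0.3974 -0.2573] [ 0.697  -0.2421] 0.300040537729382 2.899910861712905
[ 0.383  -0.2589] [ 0.6932 -0.244 ] 0.31052128833121345 2.7540234039228517
side far x edge [ 0.697  -0.2421] [0.68   0.0457] near [ 0.3974 -0.2573] [0.3749 0.0309]
fin top [0.5704 0.0451] [0.4836 0.0431] [0.485  0.0453] [0.5785 0.0471]
s eyepiece_small_center 0.56 [279. 192.] [ 0.5345 -0.1955]
s eyepiece_medium_center 0.87 [288. 167.] [ 0.4461 -0.192 ]
s eyepiece_large_center 0.6 [279. 227.] [ 0.6436 -0.1689]
s eyepiece_large_center 0.58 [227. 271.] [ 0.7927 -0.2576]
s eyepiece_large_center 0.35 [277. 194.] [ 0.5412 -0.1979]
s cover_fin 0.92 [391. 205.] [0.5478 0.0915]
d eyepiece_small_center 0.58 [310. 224.] [ 0.5376 -0.1925]
d eyepiece_medium_center 0.95 [353. 234.] [ 0.4409 -0.1803]
d eyepiece_large_center 0.95 [220. 197.] [ 0.7605 -0.2345]
d eyepiece_large_center 0.72 [264. 224.] [ 0.6395 -0.171 ]
d cover_fin 0.67 [297. 334.] [0.5226 0.0984]
```

```bash
cat >> h.py <<'E'
def to(x,y,z,yaw=3.4):
    """tool-frame delta (cm, deg) from current pose to world pose, tool down, tool-x yaw (deg)"""
    from scipy.spatial.transform import Rotation as R
    s=ctrl.state(); q=s["tool_rot"]; M=R.from_quat([q[1],q[2],q[3],q[0]]).as_matrix()
    d=M.T@(np.array([x,y,z])-s["eef_pos"])*100
    cur=np.degrees(np.arctan2(M[1,0],M[0,0])); return np.round(np.r_[d,cur-yaw],2)
O=np.array([.5287,-.0100]); YAW=3.4
def st(x,y):
    a=np.radians(YAW); return O+np.array([x*np.cos(a)-y*np.sin(a),x*np.sin(a)+y*np.cos(a)])
def wst(p):
    a=np.radians(YAW); d=np.array(p)[:2]-O; return np.array([d[0]*np.cos(a)+d[1]*np.sin(a),-d[0]*np.sin(a)+d[1]*np.cos(a)])
E
python3 -c "
from h import *
print(st(0,55e-3),to(*st(0,.055),.2))"
```

```text
[0.52543815 0.04490319] [ 50.81 -48.35   3.13  17.05]
```

>>> apply_moves:
  plan:
    - [[4.2,-4,0.3,1.5],[8.5,-8,0.5,3],[12.7,-12,0.8,4.5],[17,-16.1,1,6],[21.2,-20.1,1.3,7.5],[25.4,-24.2,1.6,9],[29.7,-28.2,1.8,10.5],[33.9,-32.2,2.1,12],[38.1,-36.3,2.4,13.5],[42.4,-40.3,2.6,15],[46.6,-44.3,2.9,16],[50.8,-48.3,3.1,17]]
  jaw: 0.5

```text
t: 3.1
eef_pos: [0.5263, 0.0459, 0.2004]
tool_rot: [0.0, 1.0, 0.03, 0.0]
force: [0.5, -1.1, 0.4]
opening: 0.043
gripper_force: 0.0
```

>>> apply_moves:
  plan:
    - [[0,0,0,0],[0,0,0,0]]

```text
t: 3.35
eef_pos: [0.5253, 0.044, 0.2]
tool_rot: [0.0, 1.0, 0.03, -0.0]
force: [-0.9, 0.4, -0.2]
opening: 0.0431
gripper_force: 0.0
```

```bash
python3 - <<'E'
from h import *
np.set_printoptions(precision=4,suppress=True)
s=ctrl.state(); print(s["t"],s["eef_pos"],s["tool_rot"],s["opening"],s["force"])
p=ctrl.capture("wrist"); save(p,"w1"); print(p["T"])
for q,z in {"well_small_mouth":.045,"well_medium_mouth":.045,"well_large_mouth":.045,"cover_fin":.1145}.items():
    for r in ctrl.pinpoint(p,q)[:4]: w=atz(p,r["pixel"],z); print(q,np.round(r["p"],2),np.round(r["pixel"]),w[:2],wst(w))
print(to(*st(0,.055),.108))
E
```

```text
3.35 [0.5253 0.044  0.2   ] [ 0.0003  0.9995  0.0303 -0.0003] 0.04307566198888772 [-0.873   0.4365 -0.2072]
[[ 0.0605 -0.9639 -0.2593  0.5906]
 [-0.9982 -0.0581 -0.0168  0.0484]
 [ 0.0011  0.2598 -0.9657  0.3422]
 [ 0.      0.      0.      1.    ]]
cover_fin 0.63 [275. 211.] [0.5276 0.0446] [0.0022 0.0546]
[ 0.01 -0.19  9.25 -0.07]
```

View pics/w1.png

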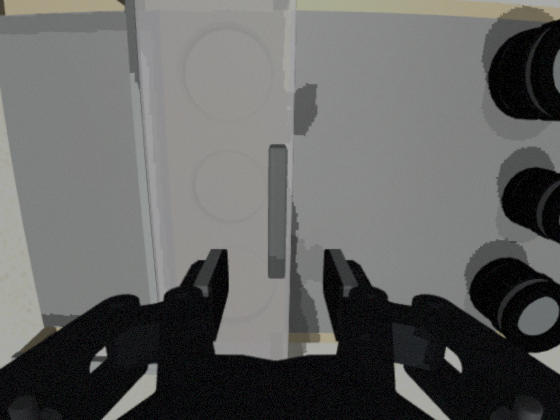

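The wrist view shows the fin centred between the fingers at about (278,211). The well at +x looks large (diameter about 88 px) and the middle one small (about 72 px). I'll lower the fingers over the fin, narrow the jaw and push the cover open.

>>> apply_moves:
  plan:
    - [[0,0,4,0],[0,0,7.5,0],[0,0,9.1,0],[0,0,9.1,0]]

```text
t: 4.1
eef_pos: [0.5252, 0.0439, 0.1088]
tool_rot: [0.0, 1.0, 0.03, -0.001]
force: [0.8, -0.2, -0.1]
opening: 0.0425
gripper_force: 0.0
```

>>> apply_moves:
  plan:
    - [[0,0,0,0],[0,0,0,0],[0,-0.5,0,0],[0,-2,0,0],[0,-4,0,0],[0,-6,0,0],[0,-8,0,0],[0,-10,0,0],[0,-11.5,0,0],[0,-12.5,0,0],[0,-13,0,0],[0,-13,0,0]]
  jaw: 0.25

```text
t: 5.6
eef_pos: [0.5174, 0.1746, 0.1092]
tool_rot: [-0.0, 1.0, 0.03, -0.0]
force: [0.6, -0.1, 0.0]
opening: 0.0213
gripper_force: 0.0
```

>>> apply_moves:
  plan:
    - [[0,-0.3,0,0],[0,-0.5,0,0],[0,-0.7,0,0],[0,-0.7,0,0]]

```text
t: 6.1
eef_pos: [0.5173, 0.1761, 0.109]
tool_rot: [0.003, 1.0, 0.028, -0.001]
force: [-0.5, -12.8, 5.3]
opening: 0.0211
gripper_force: 6.4
```

>>> apply_moves:
  plan:
    - [[0,0.9,0,0],[0,0.9,0,0],[0,0.9,-4,0],[-1,4,-9,0],[-3,8,-14,0],[-6,12,-18,0],[-6,16,-18,0],[-6,16,-18,0],[-6,16,-18,0]]
  jaw: 1

```text
t: 7.22
eef_pos: [0.467, 0.0187, 0.2892]
tool_rot: [-0.0, 1.0, 0.03, 0.0]
force: [-1.1, 0.7, -0.1]
opening: 0.0854
gripper_force: 0.0
```

```bash
python3 - <<'E'
from h import *
np.set_printoptions(precision=4,suppress=True)
s=ctrl.state(); print(s["t"],s["eef_pos"],s["tool_rot"],s["opening"],s["force"])
Z={"eyepiece_small_center":.075,"eyepiece_medium_center":.075,"eyepiece_large_center":.075,"well_small_mouth":.045,"well_medium_mouth":.045,"well_large_mouth":.045,"cover_fin":.1145,"station":0}
for c in("wrist","scene","side"):
  p=ctrl.capture(c); save(p,c+"B")
  for q,z in Z.items():
    for r in ctrl.pinpoint(p,q)[:3]: w=atz(p,r["pixel"],z); print(c,q,np.round(r["p"],2),np.round(r["pixel"]),w[:2],wst(w))
E
```

```text
7.225 [0.467  0.0187 0.2892] [-0.0003  0.9995  0.0302  0.    ] 0.0854083929973913 [-1.1353  0.6893 -0.0968]
wrist eyepiece_small_center 0.6 [481. 130.] [ 0.5348 -0.193 ] [-0.0048 -0.183 ]
wrist eyepiece_medium_center 0.93 [460. 212.] [ 0.4452 -0.1873] [-0.0938 -0.172 ]
wrist eyepiece_medium_center 0.57 [217. 123.] [0.5237 0.0825] [0.0005 0.0926]
wrist eyepiece_large_center 0.68 [472.  19.] [ 0.6405 -0.1631] [ 0.1025 -0.1595]
wrist well_small_mouth 0.67 [217. 120.] [0.5257 0.0868] [0.0028 0.0968]
wrist well_medium_mouth 0.98 [214.  25.] [0.6234 0.0926] [0.1007 0.0968]
wrist well_large_mouth 0.69 [302. 123.] [ 0.528  -0.0071] [-0.0005  0.0029]
wrist well_large_mouth 0.64 [223. 207.] [0.4274 0.0786] [-0.0959  0.0945]
wrist cover_fin 0.61 [113. 120.] [0.5225 0.1713] [0.0046 0.1814]
wrist station 0.6 [304. 121.] [ 0.5308 -0.0122] [ 0.0019 -0.0024]
scene eyepiece_small_center 0.6 [384. 246.] [0.6448 0.0892] [0.1218 0.0922]
scene eyepiece_medium_center 0.85 [286. 164.] [ 0.4345 -0.2002] [-0.1054 -0.1843]
scene eyepiece_large_center 0.78 [226. 271.] [ 0.7925 -0.2601] [ 0.2485 -0.2653]
scene 
[... 687 characters left out ...]
0.5362 -0.1871] [-0.003  -0.1772]
side eyepiece_medium_center 0.7 [352. 233.] [ 0.4429 -0.1837] [-0.0959 -0.1683]
side eyepiece_medium_center 0.63 [208. 244.] [ 0.7474 -0.0921] [ 0.2135 -0.095 ]
side eyepiece_large_center 0.88 [219. 197.] [ 0.7624 -0.2335] [ 0.22   -0.2369]
side eyepiece_large_center 0.86 [266. 225.] [ 0.6357 -0.1697] [ 0.0974 -0.1657]
side well_small_mouth 0.96 [295. 346.] [0.5242 0.0882] [0.0014 0.0983]
side well_medium_mouth 0.58 [242. 335.] [0.6285 0.0857] [0.1053 0.0896]
side well_large_mouth 0.59 [347. 357.] [0.4261 0.0922] [-0.0964  0.1081]
side cover_fin 0.71 [288. 376.] [0.5239 0.175 ] [0.0062 0.185 ]
side station 0.76 [301. 312.] [ 0.5268 -0.0106] [-0.002  -0.0005]
```

View pics/wristB.png

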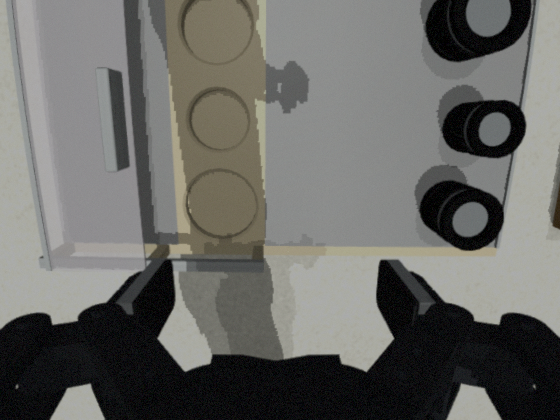

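The cover is open and all three wells are visible at about (217,27), (219,120) and (222,203). I'll rectify the view onto the deck plane to measure their diameters and centres.

```bash
python3 - <<'E'
from h import *
np.set_printoptions(precision=4,suppress=True)
# ortho on deck plane, station frame, 1 px = .5mm; x -160..160, y -230..150
def ortho(p,z,xr,yr,k=.0005):
    xs=np.arange(*xr,k);ys=np.arange(*yr,k);X,Y=np.meshgrid(xs,ys)
    a=np.radians(YAW);P=np.stack([O[0]+X*np.cos(a)-Y*np.sin(a),O[1]+X*np.sin(a)+Y*np.cos(a),0*X+z],-1)
    m=proj(p,P).reshape(X.shape+(2,)).astype(np.float32)
    return cv2.remap(p["img"],m[...,0],m[...,1],cv2.INTER_LINEAR)
p=ctrl.capture("wrist")
w=ortho(p,.045,(-.155,.155),(.04,.16)); cv2.imwrite("pics/ow.png",w[:,:,::-1])
g=cv2.GaussianBlur(cv2.cvtColor(w,cv2.COLOR_RGB2GRAY),(5,5),0)
# radial edge search around nominal centers
def fit(cx,cy,rr):
    G=g.astype(float);c=np.array([cx,cy]);
    for it in range(5):
        pts=[]
        for t in np.linspace(0,2*np.pi,180,endpoint=False):
            r=np.arange(rr[0],rr[1],.0005)*2000; x=c[0]+r*np.cos(t);y=c[1]+r*np.sin(t)
            v=cv2.remap(g,x[None].astype(np.float32),y[None].astype(np.float32),cv2.INTER_LINEAR)[0].astype(float)
            d=np.abs(np.gradient(v)); i=d.argmax()
            if d[i]>2: pts.append((x[i],y[i]))
        P=np.array(pts); m=np.ones(len(P),bool)
        for _ in range(10):
            A=np.c_[2*P[m],np.ones(m.sum())];s=np.linalg.lstsq(A,(P[m]**2).sum(1),rcond=None)[0]
            R=np.sqrt(s[2]+s[0]**2+s[1]**2);e=np.abs(np.hypot(*(P-s[:2]).T)-R);m=e<max(1.5,np.median(e)*1.5)
        c=s[:2]
    return (c[0]/2000-.155,c[1]/2000+.04),2*R/2,m.sum(),len(P)
for x in(-.098,0,.098): print(x,fit((x+.155)*2000,.06*2000,(.027,.048)))
e=ortho(p,.105,(-.16,.16),(-.22,-.12)); cv2.imwrite("pics/oe.png",e[:,:,::-1])
cv2.imwrite("pics/o.png",np.vstack([w[:,10:630,::-1],e[:,10:630,::-1]]))
E
```

```text
-0.098 ((np.float64(-0.09089814000214869), np.float64(0.0955044965539347)), np.float64(80.37421110147316), np.int64(100), 180)
0 ((np.float64(0.004776418314847736), np.float64(0.09388601598510732)), np.float64(64.97424212446572), np.int64(105), 179)
0.098 ((np.float64(0.09781681468843836), np.float64(0.09441679471356781)), np.float64(69.2634630001031), np.int64(94), 180)Traceback (most recent call last):
  File "<stdin>", line 30, in <module>
    return _nx.concatenate(arrs, 0, dtype=dtype, casting=casting)
           ~~~~~~~~~~~~~~~^^^^^^^^^^^^^^^^^^^^^^^^^^^^^^^^^^^^^^^
ValueError: all the input array dimensions except for the concatenation axis must match exactly, but along dimension 1, the array at index 0 has size 610 and the array at index 1 has size 620
```

The wells are large at x = −98, small at 0 and medium at +98. I'll update the frame and start with the small eyepiece.

```bash
sed -i 's/^O=.*YAW/O=np.array([.5315,-.0143]); YAW/' h.py; python3 - <<'E'
from h import *
print(to(.5355,-.191,.17))
E
```

```text
[ 5.58 21.26 11.93  0.04]
```

>>> apply_moves:
  plan:
    - [[1.4,5.3,3,0],[2.8,10.6,6,0],[4.2,16,9,0],[5.6,21.3,11.9,0],[5.6,21.3,11.9,0],[5.6,21.3,11.9,0]]

```text
t: 9.38
eef_pos: [0.5357, -0.191, 0.17]
tool_rot: [-0.0, 1.0, 0.03, -0.0]
force: [-0.8, 0.8, 0.8]
opening: 0.0856
gripper_force: 0.0
```

```bash
cat > look.py <<'E'
from h import *
np.set_printoptions(precision=4,suppress=True)
import sys
s=ctrl.state(); print(s["t"],s["eef_pos"],s["opening"])
p=ctrl.capture("wrist"); save(p,sys.argv[1])
for q in ("eyepiece_small_center","eyepiece_medium_center","eyepiece_large_center"):
    for r in ctrl.pinpoint(p,q)[:3]: w=atz(p,r["pixel"],.075); print(q,np.round(r["p"],2),np.round(r["pixel"]),w[:2],wst(w))
# chrome/top disc: glass top centre by bright ellipse inside black ring
g=cv2.cvtColor(p["img"],cv2.COLOR_RGB2GRAY)
n,l,stt,cen=cv2.connectedComponentsWithStats(((g>50)).astype(np.uint8))
for i in range(1,n):
    if 500<stt[i,4]<8000: w=atz(p,cen[i],.105); print("disc",stt[i],cen[i],w[:2],wst(w))
E
python3 look.py w2
```

```text
9.375 [ 0.5357 -0.191   0.17  ] 0.08564791569969696
eyepiece_small_center 0.86 [275. 212.] [ 0.5347 -0.1907] [-0.0073 -0.1763]
eyepiece_medium_center 0.78 [264. 318.] [ 0.4467 -0.1869] [-0.0949 -0.1673]
eyepiece_large_center 0.67 [248.  53.] [ 0.6408 -0.1662] [ 0.1001 -0.1581]
disc [ 207    5   74   79 4622] [243.6988  44.148 ] [ 0.6404 -0.1665] [ 0.0997 -0.1584]
disc [ 253  194   50   49 1922] [277.5723 218.1863] [ 0.5392 -0.1919] [-0.0029 -0.1777]
disc [ 236  317   52   43 1793] [261.6665 338.034 ] [ 0.4499 -0.1861] [-0.0916 -0.1666]
disc [  49  383   56   37 1361] [ 78.0808 404.6561] [ 0.3767 -0.0447] [-0.1564 -0.0212]
disc [ 445  382   57   38 1416] [472.3171 404.3531] [ 0.3956 -0.3541] [-0.1558 -0.3312]
```

View pics/w2.png

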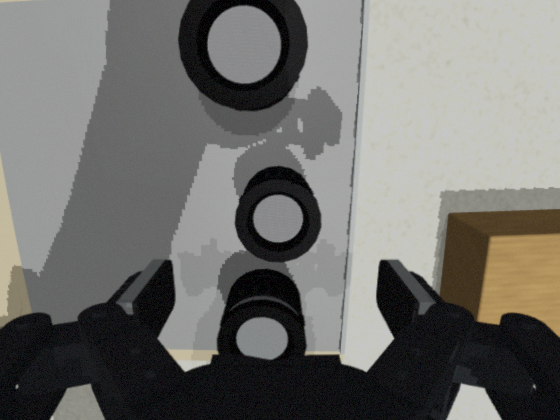

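The small eyepiece, at (278,218), is centred between the fingers. I'll descend and grip it.

>>> apply_moves:
  plan:
    - [[0.1,0,4,0],[0.1,0,8,0],[0.1,0,10.5,0],[0.1,0,11.9,0],[0.1,0,11.9,0]]

```text
t: 10.2
eef_pos: [0.5367, -0.1909, 0.0512]
tool_rot: [-0.0, 1.0, 0.03, -0.0]
force: [-0.3, 0.1, -0.2]
opening: 0.0856
gripper_force: 0.0
```

>>> apply_moves:
  plan:
    - [[0,0,0,0],[0,0,0,0],[0,0,0,0],[0,0,0,0],[0,0,0,0]]
  jaw: 0.55
  grip_force: 20

```text
t: 10.82
eef_pos: [0.5376, -0.1917, 0.0527]
tool_rot: [0.0, 1.0, 0.03, 0.001]
force: [-1.4, 0.6, 6.2]
opening: 0.0554
gripper_force: 20.7
```

```bash
python3 - <<'E'
from h import *
s=ctrl.state(); print(s["eef_pos"],wst(s["eef_pos"]),s["opening"],s["gripper_force"],to(*st(0,.1),.0505))
E
```

```text
[ 0.53763383 -0.19167401  0.05265408] [-0.00439637 -0.17742558] 0.05544343778153323 20.668625235557556 [  0.46 -27.74   0.19   0.04]
```

>>> apply_moves:
  plan:
    - [[0,-1,0,0],[0,-3,0,0],[0.1,-6,0,0],[0.1,-9,0,0],[0.2,-12,0,0],[0.2,-15,0,0],[0.3,-18,0,0],[0.3,-21,0,0],[0.4,-24,0,0],[0.4,-26.5,0,0],[0.4,-27.7,0,0],[0.4,-27.7,0,0]]

```text
t: 12.32
eef_pos: [0.5238, 0.0865, 0.0513]
tool_rot: [-0.0, 1.0, 0.031, -0.0]
force: [-1.1, -0.0, -3.0]
opening: 0.0555
gripper_force: 21.6
```

```bash
python3 - <<'E'
from h import *
np.set_printoptions(precision=4,suppress=True)
s=ctrl.state(); print(s["t"],s["eef_pos"],wst(s["eef_pos"]),s["opening"],s["force"])
p=ctrl.capture("wrist"); save(p,"w3")
for q in ("eyepiece_small_center","well_small_mouth"):
    for r in ctrl.pinpoint(p,q)[:3]: w=atz(p,r["pixel"],.075 if 'eye' in q else .045); print(q,np.round(r["p"],2),np.round(r["pixel"]),w[:2],wst(w))
E
```

```text
12.325 [0.5238 0.0865 0.0513] [-0.0017  0.1011] 0.055532846908835976 [-1.147  -0.0288 -2.9529]
eyepiece_small_center 0.82 [274. 294.] [0.5227 0.0873] [-0.0027  0.1019]
```

View pics/w3.png

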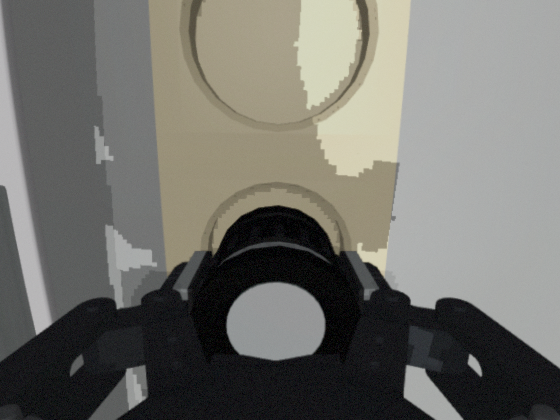

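The small eyepiece is over its well and centred left to right: the rim spans columns 203–350 and the eyepiece sits at about 276. I'll check x from the rim edges.

```bash
python3 - <<'E'
from h import *
p=ctrl.capture("wrist")
for n,px in {"small far rim outer":(277,184),"small left":(203,235),"small right":(350,235),"med near rim outer":(279,131),"med near inner":(279,124),"med left":(182,35),"med right":(377,35)}.items(): w=atz(p,px,.045);print(n,w[:2],wst(w))
E
```

```text
small far rim outer [0.56064731 0.08631997] [0.03506342 0.09871424]
small left [0.53476732 0.11900472] [0.01116739 0.13287631]
small right [0.53876315 0.05117802] [0.01113363 0.06493201]
med near rim outer [0.58363606 0.08685672] [0.05804352 0.09788666]
med near inner [0.58654703 0.08703665] [0.06096004 0.09789364]
med left [0.61961915 0.12832452] [0.09642259 0.13714745]
med right [0.62436196 0.04964241] [0.0964907  0.05832256]
```

>>> apply_moves:
  plan:
    - [[0.1,0.2,0,0],[0.1,0.2,0,0]]

```text
t: 12.78
eef_pos: [0.5254, 0.0827, 0.0512]
tool_rot: [0.0, 1.0, 0.03, -0.0]
force: [-0.2, 0.8, -1.8]
opening: 0.0555
gripper_force: 21.6
```

>>> apply_moves:
  plan:
    - [[0,0,0,0],[0,0,0,0],[0,0,0,0],[0,0,0,0]]
  jaw: 0.8

```text
t: 13.28
eef_pos: [0.5253, 0.0835, 0.0513]
tool_rot: [0.0, 1.0, 0.03, 0.0]
force: [0.5, 0.8, 0.3]
opening: 0.0679
gripper_force: 0.0
```

```bash
python3 - <<'E'
from h import *
s=ctrl.state(); print(s["t"],s["eef_pos"],s["opening"],s["force"])
p=ctrl.capture("wrist"); save(p,"w4")
q=ctrl.capture("side"); save(q,"s4")
g=cv2.cvtColor(p["img"],cv2.COLOR_RGB2GRAY)
n,l,stt,cen=cv2.connectedComponentsWithStats((g>60).astype(np.uint8))
for i in range(1,n):
    if 1000<stt[i,4]<12000: print("disc",stt[i],cen[i],[wst(atz(p,cen[i],z)) for z in(.09,.105)])
E
```

```text
13.275 [0.52527627 0.08346184 0.05132857] 0.06791063140655375 [0.53505906 0.81706445 0.33561104]
disc [ 233  264   89   80 5568] [276.77065374 303.36997126] [array([0.00354034, 0.09786899]), array([0.01242962, 0.09795692])]
disc [  74  370   61   50 1861] [108.4191295  398.62976894] [array([-0.03897648,  0.16286051]), array([-0.02393041,  0.15353712])]
disc [ 417  370   62   50 1932] [442.44306418 398.39285714] [array([-0.03884106,  0.0336861 ]), array([-0.0238146 ,  0.04306825])]
```

View pics/w4.png

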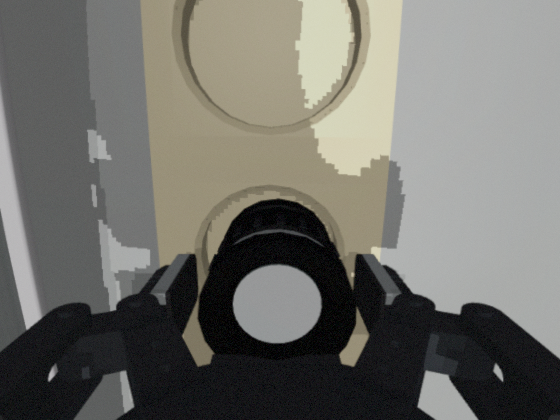

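The glass disc shrank from 98 to 89 px and the force is zero, so the small eyepiece dropped in and sits inside its rim. Next is the medium one.

```bash
python3 -c "
from h import *
print(to(.448,-.1868,.165))"
```

```text
[ -9.34  26.51 -11.37   0.05]
```

>>> apply_moves:
  plan:
    - [[0,0,-3,0],[0,0,-8,0],[-1,4,-11.4,0],[-3,9,-11.4,0],[-5,14,-11.4,0],[-7,19,-11.4,0],[-9.3,24,-11.4,0],[-9.3,26.5,-11.4,0],[-9.3,26.5,-11.4,0],[-9.3,26.5,-11.4,0]]
  jaw: 1

```text
t: 14.62
eef_pos: [0.4485, -0.1856, 0.1652]
tool_rot: [-0.0, 1.0, 0.03, -0.0]
force: [-0.4, 0.4, -0.0]
opening: 0.0855
gripper_force: 0.0
```

```bash
python3 look.py w5
```

```text
14.625 [ 0.4485 -0.1856  0.1652] 0.0855433673673199
eyepiece_medium_center 0.86 [278. 217.] [ 0.445  -0.1873] [-0.0966 -0.1676]
disc [ 247  201   59   56 2586] [276.0503 228.8063] [ 0.4464 -0.1858] [-0.0952 -0.1662]
disc [  50  383   55   37 1340] [ 78.0761 404.7507] [ 0.2945 -0.0428] [-0.2383 -0.0144]
disc [ 446  383   56   37 1388] [472.3898 404.5223] [ 0.3131 -0.3451] [-0.2376 -0.3173]
```

>>> apply_moves:
  plan:
    - [[-0.2,0,4,0],[-0.2,0,8,0],[-0.2,0,10.3,0],[-0.2,0,11.4,0],[-0.2,0,11.4,0]]

```text
t: 15.45
eef_pos: [0.4463, -0.1864, 0.051]
tool_rot: [-0.0, 1.0, 0.03, -0.0]
force: [-0.5, -0.0, 0.2]
opening: 0.0853
gripper_force: 0.0
```

>>> apply_moves:
  plan:
    - [[0,0,0,0],[0,0,0,0],[0,0,0,0],[0,0,0,0],[0,0,0,0]]
  jaw: 0.65

```text
t: 16.08
eef_pos: [0.4471, -0.1869, 0.0524]
tool_rot: [0.0, 1.0, 0.03, 0.001]
force: [-1.1, 2.2, 6.7]
opening: 0.0645
gripper_force: 22.4
```

```bash
python3 - <<'E'
from h import *
s=ctrl.state(); print(s["eef_pos"],wst(s["eef_pos"]),s["opening"],s["gripper_force"],to(*st(.0985,.098),.0505))
E
```

```text
[ 0.44714153 -0.18689495  0.05239995] [-0.09444596 -0.16728815] 0.06450123638299207 22.356139719486237 [ 19.32 -26.51   0.21   0.05]
```

>>> apply_moves:
  plan:
    - [[0,-1,0,0],[0,-3,0,0],[0,-6,0,0],[0,-9,0,0],[1,-11.5,0,0],[3,-13,0,0],[6,-13.5,0,0],[9,-13.5,0,0],[12,-13.5,0,0],[15,-14,0,0],[17.5,-15,0,0],[19.4,-17,0,0]]

```text
t: 17.58
eef_pos: [0.6297, -0.0084, 0.0521]
tool_rot: [0.002, 1.0, 0.028, -0.001]
force: [-5.2, -6.6, 9.0]
opening: 0.0644
gripper_force: 22.8
```

>>> apply_moves:
  plan:
    - [[0,-2,0,0],[0,-4.5,0,0],[0,-7,0,0],[0,-8.7,0,0],[0,-9.5,0,0],[0,-9.5,0,0],[0,-9.5,0,0]]

```text
t: 18.45
eef_pos: [0.6234, 0.089, 0.0506]
tool_rot: [0.0, 1.0, 0.03, -0.001]
force: [-0.7, -0.4, -1.7]
opening: 0.0646
gripper_force: 22.9
```

```bash
cat > chk.py <<'E'
from h import *
import sys
np.set_printoptions(precision=4,suppress=True)
s=ctrl.state(); print(s["t"],s["eef_pos"],wst(s["eef_pos"]),s["opening"],s["force"])
p=ctrl.capture("wrist"); save(p,sys.argv[1])
for q in ("eyepiece_small_center","eyepiece_medium_center","eyepiece_large_center","well_large_mouth","well_medium_mouth"):
    for r in ctrl.pinpoint(p,q)[:3]: w=atz(p,r["pixel"],.075 if 'eye' in q else .045); print(q,np.round(r["p"],2),np.round(r["pixel"]),w[:2],wst(w))
g=cv2.cvtColor(p["img"],cv2.COLOR_RGB2GRAY)
n,l,stt,cen=cv2.connectedComponentsWithStats((g>60).astype(np.uint8))
for i in range(1,n):
    if 1500<stt[i,4]<12000: print("disc",stt[i],cen[i],[wst(atz(p,cen[i],z)) for z in(.09,.105)])
E
python3 chk.py w6
```

```text
18.45 [0.6234 0.089  0.0506] [0.0979 0.0977] 0.06459903591881336 [-0.6696 -0.4247 -1.7278]
eyepiece_medium_center 0.57 [275. 300.] [0.6205 0.0893] [0.095  0.0981]
disc [ 218  284  115   77 7090] [275.4673 324.0006] [array([0.0942, 0.098 ]), array([0.1043, 0.0981])]
disc [  78  369   62   51 1865] [113.5903 397.2231] [array([0.0608, 0.16  ]), array([0.0758, 0.151 ])]
disc [ 411  368   63   52 1961] [437.0775 396.9424] [array([0.0609, 0.0361]), array([0.0759, 0.0452])]
```

View pics/w6.png

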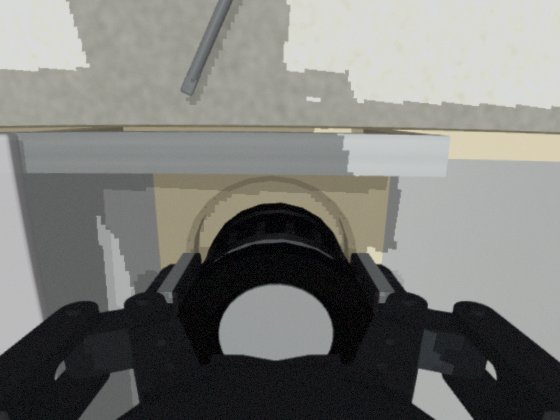

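The medium eyepiece is centred in its well: the rim spans columns 189–357 and the eyepiece sits at 275. I'll release it.

>>> apply_moves:
  plan:
    - [[0,0,0,0],[0,0,0,0],[0,0,0,0],[0,0,0,0]]
  jaw: 0.92

```text
t: 19.25
eef_pos: [0.6242, 0.0894, 0.0514]
tool_rot: [-0.0, 1.0, 0.03, 0.0]
force: [0.5, 0.4, 0.4]
opening: 0.0784
gripper_force: 0.0
```

```bash
python3 chk.py w7; python3 -c "
from h import *
print(to(.6405,-.1668,.165))"
```

```text
19.25 [0.6242 0.0894 0.0514] [0.0986 0.098 ] 0.07836366119664424 [0.4619 0.437  0.4299]
eyepiece_medium_center 0.82 [279. 282.] [0.6283 0.0885] [0.1027 0.0968]
disc [ 226  266  103   90 7307] [277.3959 310.3695] [array([0.0998, 0.0977]), array([0.1091, 0.0978])]
disc [ 433  377   59   43 1695] [458.9386 402.1257] [array([0.0579, 0.0267]), array([0.0733, 0.0371])]
disc [  59  378   59   42 1616] [ 91.4746 402.6064] [array([0.0577, 0.1702]), array([0.0731, 0.1598])]
[  0.1   25.67 -11.37   0.04]
```

>>> apply_moves:
  plan:
    - [[0,0,-3,0],[0,0,-8,0],[0,4,-11.4,0],[0,9,-11.4,0],[0,14,-11.4,0],[0,19,-11.4,0],[0.1,24,-11.4,0],[0.1,25.7,-11.4,0],[0.1,25.7,-11.4,0],[0.1,25.7,-11.4,0]]
  jaw: 1

```text
t: 20.8
eef_pos: [0.6407, -0.1646, 0.1652]
tool_rot: [-0.001, 1.0, 0.031, -0.0]
force: [0.9, 1.1, 0.6]
opening: 0.0855
gripper_force: 0.0
```

```bash
python3 look.py w8; python3 -c "
import cv2;from h import *
g=cv2.imread('pics/w8.png',0)
for r in(215,225,240):print(r,[c for c in range(150,400) if (g[r,c]<45)!=(g[r,c-1]<45)])"
```

```text
20.8 [ 0.6407 -0.1646  0.1652] 0.08549511479290411
disc [ 244  189   68   64 3414] [277.8149 220.2121] [ 0.6443 -0.1655] [ 0.1037 -0.1576]
disc [  50  384   55   36 1324] [ 78.1027 404.8588] [ 0.4863 -0.0219] [-0.0456 -0.0049]
215 [221, 245, 312, 336]
225 [221, 245, 312, 336]
240 [224, 251, 305, 333]
```

View pics/w8.png

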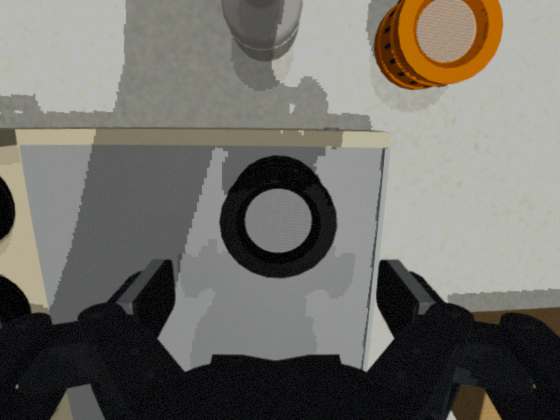

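>>> apply_moves:
  plan:
    - [[0.2,0.0,3,0],[0.2,0.0,5,0],[0.2,0.0,7,0],[0.2,0.0,7,0]]

```text
t: 21.5
eef_pos: [0.6413, -0.1666, 0.0933]
tool_rot: [-0.0, 1.0, 0.03, -0.002]
force: [-1.0, -1.1, -0.1]
opening: 0.0853
gripper_force: 0.0
```

```bash
python3 - <<'E'
from h import *
s=ctrl.state();print(s["eef_pos"],wst(s["eef_pos"]),s["force"])
p=ctrl.capture("wrist"); g=cv2.cvtColor(p["img"],cv2.COLOR_RGB2GRAY)
n,l,stt,cen=cv2.connectedComponentsWithStats((g>50).astype(np.uint8))
for i in range(1,n):
    if 1500<stt[i,4]<15000: print(stt[i],cen[i],atz(p,cen[i],.105))
for r in(260,280,300,320):print(r,[c for c in range(100,470) if (g[r,c]<45)!=(g[r,c-1]<45)])
E
```

```text
[ 0.64128548 -0.16657944  0.09327721] [ 0.1005611  -0.15852238] [-1.01109596 -1.10272936 -0.08425995]
[ 225  224   99   90 6967] [274.17209703 268.27314483] [ 0.64578986 -0.16547866  0.105     ]
260 [165, 171, 190, 226, 323, 360, 383, 384]
280 [127, 134, 149, 173, 189, 227, 322, 360, 378, 402, 417, 424]
300 [109, 117, 134, 175, 195, 240, 310, 355, 377, 418, 435, 442]
320 [166, 208, 342, 386, 414, 416]
```

>>> apply_moves:
  plan:
    - [[0.2,0,1.5,0],[0.2,0,3,0],[0.2,0,4.2,0],[0.2,0,4.2,0]]

```text
t: 22.05
eef_pos: [0.6435, -0.1667, 0.0517]
tool_rot: [-0.0, 1.0, 0.03, -0.001]
force: [0.2, -0.1, -0.4]
opening: 0.0853
gripper_force: 0.0
```

>>> apply_moves:
  plan:
    - [[0,0,0,0],[0,0,0,0],[0,0,0,0],[0,0,0,0]]
  jaw: 0.75

```text
t: 22.55
eef_pos: [0.6445, -0.1669, 0.0534]
tool_rot: [0.0, 1.0, 0.03, 0.0]
force: [-1.0, 1.5, -1.8]
opening: 0.0735
gripper_force: 25.0
```

```bash
python3 chk.py w9; python3 -c "
from h import *
print(to(*st(-.098,.098),.0505))"
```

```text
22.55 [ 0.6445 -0.1669  0.0534] [ 0.1037 -0.159 ] 0.07352248404235154 [-0.9869  1.4591 -1.7974]
eyepiece_large_center 0.67 [274. 297.] [ 0.641  -0.1662] [ 0.1003 -0.1581]
disc [ 211  271  130   90 9359] [275.2651 318.0637] [array([ 0.1006, -0.1586]), array([ 0.1103, -0.1586])]
disc [ 424  373   62   47 1881] [450.344  400.2212] [array([ 0.0621, -0.228 ]), array([ 0.0773, -0.2181])]
disc [  67  374   60   46 1799] [100.3113 400.6359] [array([ 0.0619, -0.0893]), array([ 0.0771, -0.0991])]
[-20.15 -25.72   0.29   0.05]
```

>>> apply_moves:
  plan:
    - [[0,-1,0.2,0],[0,-3,0.2,0],[0,-6,0.2,0],[0,-9,0.2,0],[-1,-11,0.2,0],[-3,-12,0.2,0],[-6,-12.5,0.2,0],[-9,-12.5,0.2,0],[-12,-12.5,0.2,0],[-15,-13,0.2,0],[-18,-14,0.2,0],[-20.2,-16,0.2,0]]

```text
t: 24.35
eef_pos: [0.4369, -0.0204, 0.0535]
tool_rot: [0.001, 1.0, 0.029, 0.005]
force: [7.1, -5.2, 8.7]
opening: 0.0732
gripper_force: 26.1
```

>>> apply_moves:
  plan:
    - [[0,-2,0,0],[0,-4.5,0,0],[0,-7,0,0],[0,-8.9,0,0],[0,-9.7,0,0],[0,-9.7,0,0],[0,-9.7,0,0]]

```text
t: 25.22
eef_pos: [0.4275, 0.0779, 0.0513]
tool_rot: [-0.0, 1.0, 0.03, 0.0]
force: [0.1, -0.0, -2.5]
opening: 0.0736
gripper_force: 25.0
```

```bash
python3 chk.py w10
```

```text
25.225 [0.4275 0.0779 0.0513] [-0.0983  0.0982] 0.07357607913401266 [ 0.1391 -0.0414 -2.4889]
eyepiece_small_center 0.59 [278.  36.] [0.5185 0.0829] [-0.0072  0.0978]
eyepiece_large_center 0.56 [274. 295.] [0.4262 0.0788] [-0.0996  0.0991]
disc [ 223    0  111   69 6143] [278.0373  28.9754] [array([-0.0086,  0.0979]), array([-0.0122,  0.098 ])]
disc [ 211  271  130   90 9382] [275.3979 318.0773] [array([-0.1001,  0.0985]), array([-0.0904,  0.0985])]
disc [ 424  373   62   47 1887] [450.362  400.2167] [array([-0.1377,  0.0306]), array([-0.1226,  0.0404])]
disc [  67  374   59   46 1800] [ 99.9211 400.405 ] [array([-0.1379,  0.1666]), array([-0.1227,  0.1568])]
```

View pics/w10.png

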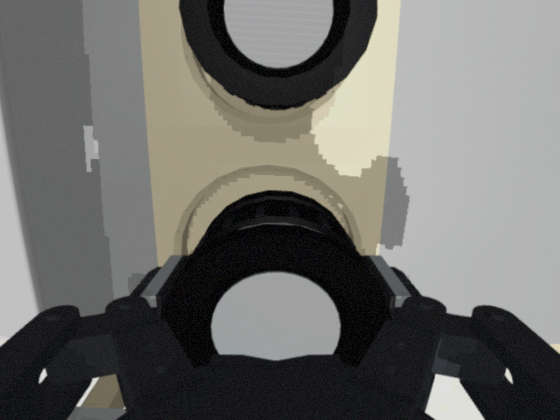

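The rim spans columns 177–362, centred at about 270, and the eyepiece is at 275. It's about 2 mm short in +y, so I'll nudge it and release.

>>> apply_moves:
  plan:
    - [[0,-0.2,0,0],[0,-0.2,0,0]]

```text
t: 25.78
eef_pos: [0.4268, 0.0794, 0.0511]
tool_rot: [0.0, 1.0, 0.03, -0.0]
force: [0.5, 0.4, -3.6]
opening: 0.0736
gripper_force: 25.0
```

>>> apply_moves:
  plan:
    - [[0,0,0,0],[0,0,0,0],[0,0,0,0],[0,0,0,0]]
  jaw: 1

```text
t: 26.28
eef_pos: [0.4274, 0.0795, 0.0514]
tool_rot: [0.0, 1.0, 0.03, 0.0]
force: [-0.1, 0.9, 1.3]
opening: 0.0857
gripper_force: 0.0
```

```bash
python3 chk.py w11; python3 -c "
from h import *
print(to(*st(-.06,.075),.29))"
```

```text
26.275 [0.4274 0.0795 0.0514] [-0.0984  0.0998] 0.08566472691034044 [-0.0697  0.9403  1.3098]
eyepiece_small_center 0.7 [281.  30.] [0.5203 0.0836] [-0.0054  0.0984]
eyepiece_large_center 0.86 [274. 282.] [0.4316 0.0807] [-0.0941  0.1007]
disc [ 229    0  110   69 6143] [283.3705  28.9354] [array([-0.0087,  0.098 ]), array([-0.0122,  0.0983])]
disc [ 218  257  118  103 9540] [276.7433 308.0142] [array([-0.0962,  0.0997]), array([-0.0871,  0.0998])]
[  3.84   2.49 -23.87   0.05]
```

>>> apply_moves:
  plan:
    - [[0,0,-4,0],[0,0,-9,0],[1,1,-14,0],[3,2,-19,0],[3.8,2.5,-23.9,0],[3.8,2.5,-23.9,0],[3.8,2.5,-23.9,0]]

```text
t: 27.45
eef_pos: [0.4662, 0.0568, 0.2897]
tool_rot: [0.0, 1.0, 0.03, -0.0]
force: [0.0, -0.2, -0.3]
opening: 0.0854
gripper_force: 0.0
```

```bash
python3 - <<'E'
from h import *
np.set_printoptions(precision=4,suppress=True)
P={}
for c in("wrist","scene","side"):
    p=ctrl.capture(c); save(p,c+"C"); g=cv2.cvtColor(p["img"],cv2.COLOR_RGB2GRAY); P[c]=p
    for x in(-.098,0,.098):
        w=np.r_[st(x,.098),.09]; u=proj(p,w)[0]; best=[]
        for th in(50,60,70,80,90,100,110):
            n,l,stt,cen=cv2.connectedComponentsWithStats((g>th).astype(np.uint8))
            for i in range(1,n):
                if 60<stt[i,4]<5000 and np.hypot(*(cen[i]-u))<18: best.append((th,int(stt[i,4]),wst(atz(p,cen[i],.09)),cen[i],tuple(stt[i,2:4])))
        print(c,x,u,best[:2])
    for q,z in {"cover_fin":.1145}.items():
        for r in ctrl.pinpoint(p,q)[:2]: w=atz(p,r["pixel"],z); print(c,q,r["p"],r["pixel"],wst(w))
print(ctrl.state()["eef_pos"],to(*st(.0,.185),.22))
E
```

```text
wrist -0.098 [253.4581 218.2023] [(50, 1240, array([-0.0991,  0.099 ]), array([252.504, 219.2  ]), (np.int32(40), np.int32(39))), (60, 1219, array([-0.0992,  0.099 ]), array([252.5062, 219.2912]), (np.int32(40), np.int32(38)))]
wrist 0 [251.9401 122.0992] [(50, 889, array([-0.0011,  0.0972]), array([252.82  , 123.2711]), (np.int32(33), np.int32(34))), (60, 872, array([-0.0011,  0.0972]), array([252.8119, 123.297 ]), (np.int32(33), np.int32(34)))]
wrist 0.098 [250.4913  13.3423] [(50, 1386, array([0.0924, 0.097 ]), array([251.6429,  19.8535]), (np.int32(41), np.int32(42))), (60, 1364, array([0.0925, 0.0971]), array([251.5777,  19.7551]), (np.int32(40), np.int32(42)))]
wrist cover_fin 0.84 [151.0, 120.3] [0.0025 0.1887]
wrist cover_fin 0.42 [331.2, 121.1] [0.0014 0.0244]
scene -0.098 [389.0504 174.9884] [(50, 177, array([-0.0951,  0.0986]), array([389.2429, 175.8418]), (np.int32(17), np.int32(13))), (60, 164, array([-0.0955,  0.0991]), array([389.4207, 175.7439]), (np.int32(17), np.int32(13)))]
scene 0 [387.4757 203.9481] [(50, 113, array([0.0039, 0.0972]), array([387.0708, 205.1239]),
[... 531 characters left out ...]
y([351.9239, 341.8076]), (np.int32(25), np.int32(23))), (60, 413, array([-0.1014,  0.1029]), array([351.7821, 341.8184]), (np.int32(24), np.int32(23)))]
side 0 [295.8701 332.6793] [(50, 252, array([-0.0021,  0.1007]), array([296.8611, 334.1984]), (np.int32(19), np.int32(18))), (60, 229, array([-0.0022,  0.1011]), array([296.8734, 334.3712]), (np.int32(18), np.int32(16)))]
side 0.098 [242.7092 326.1104] [(50, 339, array([0.093 , 0.1007]), array([245.1268, 327.7876]), (np.int32(22), np.int32(20))), (60, 310, array([0.0929, 0.1008]), array([245.1484, 327.829 ]), (np.int32(21), np.int32(19)))]
side cover_fin 0.85 [288.4, 375.0] [0.0037 0.1872]
[0.4663 0.0569 0.2895] [  6.11 -11.     6.94   0.06]
```

All three discs match seated heights (about z = 0.09) and the well centres. Next I'll straddle the fin and shut the cover.

>>> apply_moves:
  plan:
    - [[2,-4,1,0],[4,-8,4,0],[6.1,-11.1,6.9,0],[6.1,-11.1,10,0],[6.1,-11.1,12,0],[6.1,-11.1,14,0],[6.1,-11.1,16,0],[6.1,-11.1,18,0],[6.1,-11.1,18,0]]
  jaw: 0.6

```text
t: 28.88
eef_pos: [0.5197, 0.1709, 0.1086]
tool_rot: [0.001, 1.0, 0.03, -0.002]
force: [-0.3, -0.4, 0.2]
opening: 0.0513
gripper_force: 0.0
```

>>> apply_moves:
  plan:
    - [[0,0,0,0],[0,0,0,0],[0,0.5,0,0],[0,2,0,0],[0,4,0,0],[0,6,0,0],[0,8,0,0],[0,10,0,0],[0,11.5,0,0],[0,12.3,0,0],[0,12.8,0,0],[0,12.8,0,0]]
  jaw: 0.25

```text
t: 30.38
eef_pos: [0.5288, 0.0432, 0.1102]
tool_rot: [0.0, 1.0, 0.03, 0.0]
force: [0.4, 0.6, 0.5]
opening: 0.0213
gripper_force: 0.0
```

>>> apply_moves:
  plan:
    - [[0,0.3,0,0],[0,0.6,0,0],[0,0.9,0,0],[0,0.9,0,0]]

```text
t: 30.88
eef_pos: [0.5292, 0.0369, 0.1103]
tool_rot: [-0.001, 1.0, 0.031, 0.0]
force: [0.5, 8.0, -1.7]
opening: 0.0212
gripper_force: 4.0
```

>>> apply_moves:
  plan:
    - [[0,0.2,0,0],[0,0.4,0,0],[0,0.4,0,0]]

```text
t: 31.25
eef_pos: [0.5293, 0.0367, 0.1103]
tool_rot: [-0.003, 0.999, 0.032, 0.0]
force: [-1.0, 19.4, -2.5]
opening: 0.0211
gripper_force: 9.1
```

>>> apply_moves:
  plan:
    - [[0,-0.7,0,0],[0,-0.7,0,0],[0,-0.7,0,0]]

```text
t: 31.62
eef_pos: [0.5291, 0.037, 0.1103]
tool_rot: [0.0, 1.0, 0.03, 0.0]
force: [-0.4, 2.4, 0.1]
opening: 0.0215
gripper_force: 0.8
```

```bash
python3 -c "
from h import *
s=ctrl.state();print(s['eef_pos'],s['force'],s['opening'])"
```

```text
[0.52905406 0.03703204 0.11029824] [-0.4239207   2.37520971  0.12847628] 0.021513460556770257
```

Hard stop reached, so the cover is fully shut. I'll back off 4 mm to centre the fingers, then rise.

>>> apply_moves:
  plan:
    - [[0,-0.4,0,0],[0,-0.4,0,0],[0,-0.4,-3,0],[0,-0.4,-7,0],[-1,-0.4,-12,0],[-4,-0.4,-18,0],[-4,-0.4,-18,0],[-4,-0.4,-18,0]]

```text
t: 32.62
eef_pos: [0.4889, 0.0389, 0.2904]
tool_rot: [0.0, 1.0, 0.03, 0.001]
force: [-0.2, 0.4, -0.5]
opening: 0.0212
gripper_force: 0.0
```

```bash
python3 - <<'E'
from h import *
np.set_printoptions(precision=4,suppress=True)
s=ctrl.state();print(s["t"],s["eef_pos"],s["force"])
for c in("wrist","scene","side"):
    p=ctrl.capture(c); save(p,c+"E")
    for q,z in {"cover_fin":.1145,"eyepiece_small_center":.06,"eyepiece_medium_center":.06,"eyepiece_large_center":.06,"cleaner":0,"tissue_box":0}.items():
        for r in ctrl.pinpoint(p,q)[:2]: w=atz(p,r["pixel"],z); print(c,q,round(r["p"],2),wst(w),w[:2])
E
```

```text
32.625 [0.4889 0.0389 0.2904] [-0.2169  0.3763 -0.5338]
wrist cover_fin 0.96 [-0.0014  0.057 ] [0.5267 0.0425]
wrist eyepiece_medium_center 0.52 [0.0013 0.0123] [ 0.5321 -0.002 ]
scene cover_fin 0.83 [0.0001 0.0486] [0.5287 0.0342]
scene eyepiece_large_center 0.79 [ 0.2387 -0.2675] [ 0.7856 -0.2672]
scene cleaner 0.92 [ 0.2351 -0.1514] [ 0.7751 -0.1515]
scene tissue_box 0.76 [-0.0826 -0.4493] [ 0.4757 -0.4677]
side cover_fin 0.64 [0.0001 0.0523] [0.5285 0.0379]
side eyepiece_large_center 0.96 [ 0.2208 -0.2504] [ 0.7667 -0.2511]
side cleaner 0.89 [ 0.231 -0.143] [ 0.7706 -0.1434]
```

The fin is at its shut position, and the bottle, box and look-alike haven't moved. Handing in.

```bash
python3 -c "
from workcell import ctrl
print(ctrl.hand_in())"
```

```text
the job is handed in; nothing more can be done
None
```

I opened the cover, gripped each eyepiece lightly to slide it along the deck into its matching well, then shut the cover to its stop and handed in at about 33 s; no verdict came back.

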